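Fold the hold-down plate over the sample tubes and close the carrier

ROBOT

A 6-joint arm with a two-finger parallel gripper is mounted at the origin on a cart in front of the work surface, level with it; the furniture and walls round the work are solid. World frame = base frame: x ahead of the robot, y to its left, z up, the work surface at z = 0. Lengths are in m, angles in rad, forces in N, time in s.
With the tool pointing down it reaches from about 0.25 to 0.775 m from the base axis. Payload 4 kg.
Tool frame: the origin (TCP) lies midway between the tips of the shut fingers; the grasp point (between the pads) lies 19 mm behind it; y points along the fingers, x is the direction in which the jaws open and shut, and the axes are right-handed (so a half turn about y gives the same grasp; the last joint's range is limited). The gripper opens to 94 mm and grips with 3 to 60 N. Pads are 16 mm wide; open, the fingers measure 119 mm over their backs; the gripper's body (75 mm by 177 mm) begins 78 mm behind the grasp point.
Start: joints at [1.019, 0.087, 1.371, -0, 1.684, -0.103], TCP at [0.239, 0.496, 0.206] pointing down, gripper open.
Joint ranges: [-3.1, 3.1], [-0.76, 2.03], [0.27, 2.55], [-1.08, 4.22], [0.17, 2.65], [-2.57, 2.57]. Speed limits (rad/s): [2.79, 2.79, 3.14, 3.14, 3.14, 3.14].

INTERFACE

Orientations are given as [roll, pitch, yaw] about the fixed x, y, z axes, in that order (R = Rz(yaw) Ry(pitch) Rx(roll)).
In Python, from bench import robot gives the robot as it stands.
- The arm moves only by the shell command python3 -m creep 'ROWS'. ROWS is JSON, a list of rows, each a list of 7 numbers: the shift along the tool's x, y, z in mm, then the turn, a rotation vector about the tool's x, y, z in degrees, then the closure in counts, from 0 (fully open) to 255 (shut). A call has 1 to 5 rows; each row is the pose to reach, as a shift and turn from the pose commanded when the call began, along the tool's axes at that moment; what a row does not reach only later rows make up. A row lasts 1/8 s, in which the tool goes at most 62.5 mm and 10.7 degrees, less where a joint would pass 70% of its speed; a pose out of reach is approached as far as the arm can. A call with a gripper value outside its range is refused whole. The fingers move at their own pace and stop on an object; the grip force is fixed at half the most. Time passes only in rows, so rows that repeat a pose let the fingers close. It gives the time, the measured TCP pose, the force and the opening at its end, in the units of the state.
- robot.get_obs(): the state, without advancing time (a new reading comes with each control period).
- robot.snapshot(name): name is "side" or "top"; returns a dict with "color" (420x560x3 uint8, blue, green, red), "fx", "fy", "cx", "cy" (pixels), "world_from_camera" (4x4, takes a point from camera to world coordinates). Camera axes: x right, y down, z forward; pixel columns grow to the right and rows downward; lengths in m; the calibration is good to about 2 mm. A picture is of the moment at which its call begins. There is no depth.
- robot.close_job(): hands the job in, once; it reports no verdict.
Trained networks look in the newest picture that a camera, given by its name, has taken for a name from the list of things; names that differ only in an ending like _2 or _b are one class to them, and where a whole thing is asked for, a point or a joint stands for the part that bears it (a point fixed in the world has none). Each returns a list of dicts, best first, with "p" (0 to 1); they miss things now and then, are a little off and sometimes report something else, mostly with a low value. They report only what shows in the picture. A call takes as long as a camera call.
- robot.spot_in(name, camera): "point" ([x, y, z] in m, in world coordinates, good to about 4 mm: the middle of the surface that is visible of it).
- robot.landmark_of(name, camera): "point" ([x, y, z] in m, in world coordinates, good to about 4 mm: a listed point, or the origin of a listed thing).
The state is a dict: "time": time; "joint_positions": joint angles; "qvel": joint speeds; "joint_torque": joint torques, N m; "tool_pos": TCP position; "ee_rot": TCP orientation; "wrist_force": force on the tool from outside, world axes, zero at the start; "wrist_torque": the same for the moment, N m; "width": finger opening in m.
Only numpy, scipy, OpenCV 4.12 (cv2) and the standard library are available. Lean on these libraries where they do the work, as an engineer would, in place of code of your own. Each camera call takes 0.05 s, during which the arm holds its last target.

TASK

The loaded sample carrier is ready for the courier: fold its upright slotted hold-down plate flat down over the tubes, then swing the open cover fully shut on top. Do it all by pushing with the fingertips or the outside of the fingers; do not grip or lift anything, and leave the carrier, its tubes and the things beside it standing where they are.

Things in the scene. Friction and masses are not known exactly. Their poses are not given: they have to be found in the camera images.
- carrier: white open-topped sample carrier standing loose on the worktop, about 2.4 kg without cover; outside 122 mm (its x) by 200 mm (its y) by 112 mm high, walls 6 mm; origin at the centre of its underside, z up, x from its front wall to its back wall (where the cover is hinged), y along its length. It may stand turned up to 1.5 rad either way, so its front may face the robot or either side; 0 yaw = front toward the robot. A black tube rack is fixed inside.
- hold_down (a joint): hinge of the hold-down plate, a slotted aluminium sheet 98 mm long from its hinge, 176 mm wide, 3 mm thick, hinged just inside the carrier's front wall. 1.57 = standing straight up, 0 = folded down flat (its stop), pointing to the back wall just above the tube caps; starts between 1.4 and 1.7, stop at 1.75. Friction hinge (0.11 N m): it stays where it is left; pushing its front face 60 mm from the hinge takes about 2 N.
- plate_hinge (a point): middle of the hold-down plate's hinge axis, which runs along the carrier's y: 50 mm in front of the carrier's origin and 100 mm above its underside. The plate's mid-thickness passes through this axis.
- plate_edge (a point): middle of the plate's free edge, on the face that looks to the front when the plate stands and up when it lies; 99 mm from the hinge axis, 1.5 mm off mid-thickness. A lip 90 mm wide is bent 6.5 mm out of that face along the free edge.
- cover (a joint): hinge of the carrier's grey cover. 0 = shut, lying level on the rim (its stop); 1.57 = straight up; starts open between 1.7 and 1.95, leaning a little outward past upright (stop at 2.1). Friction hinge (0.35 N m): it stays at any angle and must be pushed all the way down; pushing near its free edge takes about 3 to 4 N. There is no latch. The cover strikes the hold-down plate and cannot shut if the plate stands.
- cover_hinge (a point): middle of the cover's hinge axis, which runs along the carrier's y: 65 mm behind the carrier's origin and 113 mm above its underside.
- cover_edge (a point): middle of the cover's free edge on its outer face (the face that is the top when shut, and looks to the back when open); 130 mm from the hinge axis and 10 mm off the plane through it. The cover is 212 mm wide; its outer face is flat at 10 mm off that plane with a raised middle panel at 13 mm (from 16 to 116 mm from the hinge).
- plate_pads: black rubber strips 2 mm thick under the hold-down plate (the side toward the tubes, at the back when the plate stands); origin on the plate's hinge axis; no need to touch them
- cover_lining: white inner side of the cover with its 10 mm deep rim (the side toward the tubes when shut, toward the carrier's front when open); origin on the cover's hinge axis; no need to touch it
- vial: small dark vial with white cap, 33 mm diameter, 73 mm high, loose bystander beside the carrier; origin under its centre
- reagent_bottle: brown bottle with blue cap, 47 mm diameter, 122 mm high, loose bystander beside the carrier; origin under its centre
- timer: flat white bench timer, 62x66x18 mm, loose bystander; origin under its centre
- tube_1: capped sample tube, 12.5 mm diameter (cap 14 mm), 83 to 85 mm long, standing loose in the carrier's rack; origin at the centre of its lower end, 9 mm above the carrier's underside; its top is at most 95 mm above the carrier's underside
- tube_2: capped sample tube, 12.5 mm diameter (cap 14 mm), 83 to 85 mm long, standing loose in the carrier's rack; origin at the centre of its lower end, 9 mm above the carrier's underside; its top is at most 95 mm above the carrier's underside
- tube_3: capped sample tube, 12.5 mm diameter (cap 14 mm), 83 to 85 mm long, standing loose in the carrier's rack; origin at the centre of its lower end, 9 mm above the carrier's underside; its top is at most 95 mm above the carrier's underside
- tube_4: capped sample tube, 12.5 mm diameter (cap 14 mm), 83 to 85 mm long, standing loose in the carrier's rack; origin at the centre of its lower end, 9 mm above the carrier's underside; its top is at most 95 mm above the carrier's underside

How it is judged:
On the way, in this order (a step that is already met when the one before it is completed fails the run):
1. the hold-down plate is folded flat over the tubes (within 0.06 rad of its stop) while the cover still stands open (beyond 0.9 rad) (value of joint hold_down below 0.06 rad and value of joint cover above 0.9 rad), for 0.2 s.
2. the cover is shut over the folded plate (within 0.04 rad of its stop) (value of joint cover below 0.04 rad and value of joint hold_down below 0.06 rad), for 0.2 s.
At the end, for the whole second after the job is handed in: The hold-down plate is folded flat (joint below 0.06 rad) and the cover is fully shut over it (joint below 0.04 rad); the carrier stands at rest within 25 mm of where it was, all four tubes stand seated in the rack, and vial, bottle and timer are within 20 mm of their places (all of step 2 and distance of carrier from where it was at the start of the episode below 0.025 m and height (world z) of carrier below 0.005 m and linear speed of carrier below 0.01 m/s and z of each of tube_1, tube_2, tube_3, tube_4 in the frame of carrier below 0.016 m and angle between each of tube_1, tube_2, tube_3, tube_4's own z axis and vertical below 0.15 rad and distance of each of vial, reagent_bottle, timer from where it was at the start of the episode below 0.02 m); the robot touches nothing.
It fails at once if the cover is swung down onto the hold-down plate while the plate is still up (cover below 0.9 rad with the plate above 0.3 rad) (value of joint cover below 0.9 rad and value of joint hold_down above 0.3 rad).
It fails at once if the carrier is lifted or tipped (more than 12 mm or 0.12 rad) or pushed more than 25 mm (height (world z) of carrier above 0.012 m or angle between carrier's own z axis and vertical above 0.12 rad or distance of carrier from where it was at the start of the episode above 0.025 m).
It fails at once if a tube is lifted in its rack (more than 15 mm) (z of any of tube_1, tube_2, tube_3, tube_4 in the frame of carrier above 0.024 m).
It fails at once if the vial, the bottle or the timer is lifted, tipped or moved (more than 20 mm) (distance of any of vial, reagent_bottle, timer from where it was at the start of the episode above 0.02 m or angle between any of vial, reagent_bottle, timer's own z axis and vertical above 0.3 rad).
It fails at once if the plate or the cover is gripped (pressed on its inner face with more than 5 N as part of more than 25 N in all) ((contact force between the fingers and plate_pads above 5 N and contact force between the fingers and hold_down above 25 N) or (contact force between the fingers and cover_lining above 5 N and contact force between the fingers and cover above 25 N)).
It also fails if it takes over 53 s, if anything falls off the work surface, if the arm or the gripper's body presses on something with over 40 N, if the wrist force passes 120 N, or if a joint passes its speed limit or range.

## Working session

There is one attempt and no reset: what is moved stays moved. The work goes in short steps, Python scripts to look and compute and a shell command to move; the robot and the scene stay as the last step left them, time stands still between calls to the robot, and variables do not carry over. Pictures are saved under pics/ and viewed, and the job is handed in when it is done.

```bash
mkdir -p pics; ls; python3 - <<'E'
from bench import robot
import cv2
for n in ("side","top"):
    s=robot.snapshot(n); cv2.imwrite(f"pics/{n}0.png",s["color"])
    print(n,s["fx"],s["cx"],s["cy"],s["world_from_camera"].round(3).tolist() if hasattr(s["world_from_camera"],'round') else s["world_from_camera"])
    for k in ("carrier","plate_hinge","plate_edge","cover_hinge","cover_edge","vial","reagent_bottle","timer","tube_1"):
        r=robot.landmark_of(k,n); print(k,[(round(d["p"],2),[round(float(x),3) for x in d["point"]]) for d in r[:4]])
o=robot.get_obs()
print({k:v for k,v in o.items()})
E
```

```text
pics
side 475.12210062697386 274.3035304047858 221.69681677175413 [[-0.973, -0.167, 0.157, 0.342], [-0.228, 0.639, -0.734, 0.62], [0.022, -0.75, -0.66, 0.821], [0.0, 0.0, 0.0, 1.0]]
carrier []
plate_hinge [(0.93, [0.505, -0.266, 0.097])]
plate_edge [(0.79, [0.503, -0.273, 0.2])]
cover_hinge [(0.67, [0.515, -0.379, 0.117])]
cover_edge [(0.65, [0.52, -0.412, 0.241]), (0.57, [0.468, 0.013, -0.001])]
vial [(0.59, [0.468, 0.015, 0.001])]
reagent_bottle [(0.33, [0.466, 0.013, 0.0])]
timer [(0.66, [0.472, 0.14, 0.001])]
tube_1 []
top 429.58706154967894 282.61578260250405 206.86859969008052 [[0.018, -0.986, 0.169, 0.298], [-1.0, -0.019, -0.006, -0.166], [0.009, -0.168, -0.986, 1.304], [0.0, 0.0, 0.0, 1.0]]
carrier [(0.84, [0.508, -0.315, 0.0])]
plate_hinge [(0.97, [0.504, -0.262, 0.098])]
plate_edge [(0.59, [0.506, -0.267, 0.204])]
cover_hinge [(0.8, [0.514, -0.379, 0.11])]
cover_edge [(0.77, [0.52, -0.407, 0.241])]
vial [(0.55, [0.467, 0.015, -0.001])]
reagent_bottle [(0.75, [0.558, -0.459, 0.001])]
timer [(0.66, [0.474, 0.14, -0.002])]
tube_1 [(0.59, [0.468, -0.308, 0.011]), (0.58, [0.502, -0.335, 0.012]), (0.39, [0.566, -0.328, 0.012]), (0.38, [0.529, -0.301, 0.011])]
{'time': 1.0, 'joint_positions': array([ 1.01888902e+00,  8.71598784e-02,  1.37072978e+00, -1.97578873e-05,
        1.68360713e+00, -1.03078365e-01]), 'qvel': array([ 0.00111813,  0.00312381,  0.00062537, -0.00026733,  0.00113035,
       -0.0018054 ]), 'joint_torque': array([ 5.55915431e-04, -3.40037119e+01, -3.02618122e+01,  7.19306152e-02,
        2.34118709e-02,  1.97105385e-05]), 'tool_pos': array([0.23865137, 0.49552713, 0.2055127 ]), 'ee_rot': array([-1.57082572e+00, -9.33361879e-05,  1.12196516e+00]), 'wrist_force': array([-0.17557514,  0.00880605, -0.3194646 ]), 'wrist_torque': array([-0.01580261, -0.00351456,  0.02825894]), 'width': 0.09368535123485212}
```

View pics/side0.png

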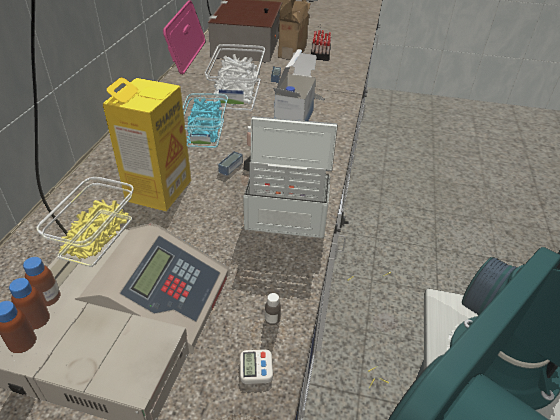

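View pics/top0.png

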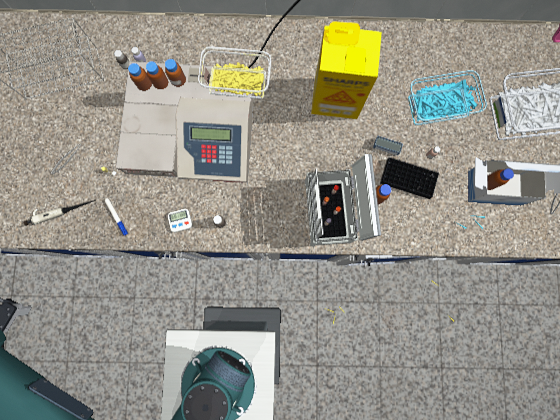

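```bash
cat > h.py <<'E'
from bench import robot
import numpy as np
from scipy.spatial.transform import Rotation as R
O=np.array([0.508,-0.3145]); YAW=-1.484
c=np.array([np.cos(YAW),np.sin(YAW)]); v=np.array([-c[1],c[0]])
def w(u,y,z): return np.r_[O+u*c+y*v,z]
def pose():
    o=robot.get_obs(); return np.array(o["tool_pos"]),R.from_euler("xyz",o["ee_rot"]),o
def rel(p,toolyaw=None):
    P,Q,o=pose()
    s=Q.inv().apply(p-P)*1000
    t=np.zeros(3)
    if toolyaw is not None: t=(Q.inv()*R.from_euler("xyz",[-np.pi/2,0,toolyaw])).as_rotvec(degrees=True)
    return np.round(s,1).tolist(),np.round(t,1).tolist()
TY=YAW+np.pi/2
def st():
    P,Q,o=pose(); d=P[:2]-O
    print("t",round(o["time"],2),"u,y,z",np.round([d@c,d@v,P[2]],4),"F",np.round(o["wrist_force"],1),"w",round(o["width"],3))
E
python3 -c "
from h import *
st()
print(rel(w(-0.12,0,0.22),TY), w(-.12,0,.22)); print(rel(np.array([0.42,0.1,0.25])))"
```

```text
t 1.0 u,y,z [-0.8303 -0.1981  0.2055] F [-0.2  0.  -0.3] w 0.094
([-509.7, -14.5, -532.9], [-0.0, 59.3, 0.0]) [ 0.49759751 -0.19495173  0.22      ]
([-277.7, -44.5, -335.0], [0.0, 0.0, 0.0])
```

```bash
python3 -m creep '[[-40,-15,-42,0,5,0,255],[-80,-25,-84,0,10,0,255],[-120,-35,-126,0,15,0,255],[-160,-40,-168,0,20,0,255],[-200,-40,-210,0,25,0,255]]'; python3 -c "
from h import *
st()
print(rel(w(-0.12,0,0.22),TY))"
```

```text
time: 1.62
tool_pos: [0.3417, 0.2227, 0.2464]
ee_rot: [-1.571, -0.002, 0.683]
wrist_force: [0.5, 0.3, -0.0]
width: 0.0477
t 1.62 u,y,z [-0.5496 -0.1192  0.2464] F [ 0.5  0.3 -0. ] w 0.048
([-142.8, 26.3, -422.3], [-0.0, 34.2, 0.1])
```

```bash
python3 -m creep '[[-19,0,-58,0,5,0,255],[-38,0,-116,0,10,0,255],[-57,5,-174,0,15,0,255],[-76,10,-232,0,20,0,255],[-95,15,-280,0,25,0,255]]'; python3 -c "
from h import *
st()
print(rel(w(-0.105,0,0.168),TY))"
```

```text
time: 2.25
tool_pos: [0.4453, -0.0549, 0.2305]
ee_rot: [-1.571, -0.001, 0.245]
wrist_force: [1.1, 0.7, -0.4]
width: 0.0009
t 2.25 u,y,z [-0.264  -0.04    0.2305] F [ 1.1  0.7 -0.4] w 0.001
([14.3, 62.5, -163.3], [0.0, 9.1, 0.0])
```

```bash
python3 -m creep '[[4,20,-50,0,3,0,255],[9,45,-100,0,6,0,255],[13,60,-145,0,9,0,255],[14,62,-163,0,9,0,255],[14,62,-163,0,9,0,255]]'; python3 - <<'E'
from h import *
import cv2
st()
s={}
for n in ("side","top"):
    s=robot.snapshot(n); 
    im=s["color"][90:260,200:400] if n=="side" else s["color"][130:270,270:420]
    cv2.imwrite(f"pics/{n}1.png",cv2.resize(im,None,fx=4 if n=='top' else 3.5,fy=4 if n=='top' else 3.5,interpolation=2))
    for k in ("plate_hinge","plate_edge","cover_hinge","cover_edge"):
        r=robot.landmark_of(k,n)
        for d in r[:1]:
            p=np.array(d["point"]); q=p[:2]-O; print(n,k,round(d["p"],2),np.round([q@c,q@v,p[2]],3))
E
```

```text
time: 2.88
tool_pos: [0.4987, -0.2075, 0.1686]
ee_rot: [-1.57, 0.0, 0.091]
wrist_force: [-0.7, 1.0, -0.3]
width: 0.0008
t 2.88 u,y,z [-0.1074 -0.      0.1686] F [-0.7  1.  -0.3] w 0.001
side plate_hinge 0.57 [-0.044 -0.002  0.199]
side plate_edge 0.83 [-0.044 -0.002  0.199]
side cover_hinge 0.59 [0.067 0.    0.114]
top plate_hinge 0.5 [-0.051  0.004  0.097]
top plate_edge 0.53 [-0.048  0.003  0.204]
top cover_hinge 0.81 [0.069 0.004 0.111]
top cover_edge 0.94 [0.096 0.003 0.237]
```

View pics/side1.png

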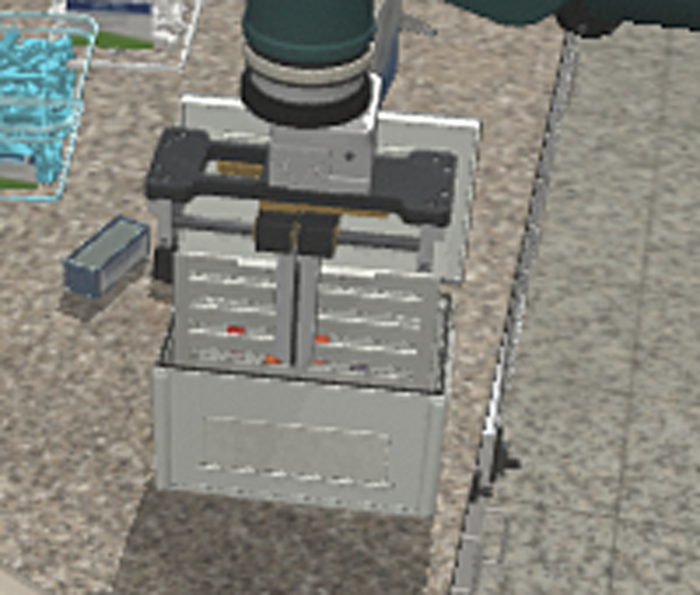

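View pics/top1.png

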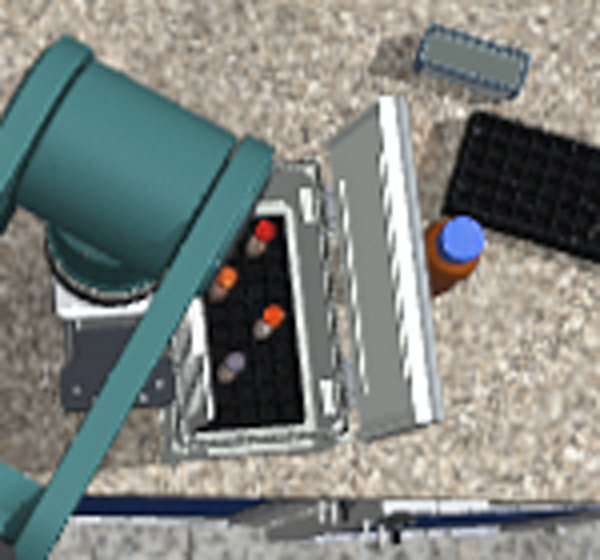

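```bash
python3 -m creep '[[0,2,-20,0,0,0,255],[0,4,-38,0,0,0,255],[0,4,-50,0,0,0,255],[0,4,-59,0,0,0,255],[0,7,-71,0,0,0,255]]'; python3 -c "
from h import *
st()"
```

```text
time: 4.0
tool_pos: [0.505, -0.278, 0.1611]
ee_rot: [-1.569, 0.001, 0.092]
wrist_force: [-1.0, 1.8, -0.9]
width: 0.0008
t 4.0 u,y,z [-0.0366  0.0002  0.1611] F [-1.   1.8 -0.9] w 0.001
```

```bash
python3 -m creep '[[0,6,-12,0,0,0,255],[0,13,-23,0,0,0,255],[0,23,-31,0,0,0,255],[0,34,-38,0,0,0,255],[0,46,-42,0,0,0,255]]'; python3 -c "
from h import *
st()"; python3 - <<'E'
from h import *
import cv2
s=robot.snapshot("side"); cv2.imwrite("pics/side2.png",cv2.resize(s["color"][90:260,200:400],None,fx=3.5,fy=3.5,interpolation=2))
E
```

```text
time: 4.62
tool_pos: [0.5093, -0.3204, 0.1148]
ee_rot: [-1.572, -0.001, 0.092]
wrist_force: [0.1, 0.3, 0.8]
width: 0.0003
t 4.62 u,y,z [0.006  0.0007 0.1148] F [0.1 0.3 0.8] w 0.0
```

View pics/side2.png

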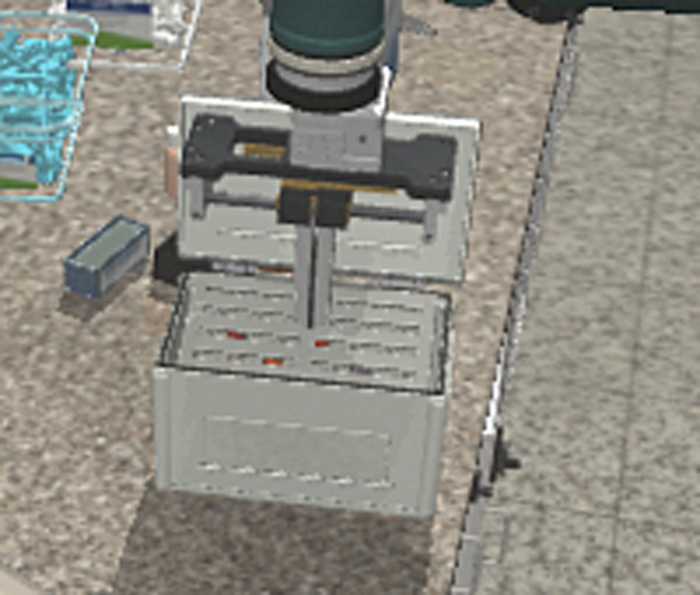

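The plate is almost flat, with the tip at about (312,325) on it. I'll keep pressing down in small steps.

```bash
python3 -m creep '[[0,4,-1,0,0,0,255],[0,8,-1,0,0,0,255],[0,11,-1,0,0,0,255],[0,13,-1,0,0,0,255]]'; python3 -c "
from h import *
st()"
```

```text
time: 5.18
tool_pos: [0.5093, -0.3208, 0.1026]
ee_rot: [-1.571, -0.001, 0.092]
wrist_force: [-0.6, -1.2, 0.1]
width: 0.0003
t 5.17 u,y,z [0.0064 0.0007 0.1026] F [-0.6 -1.2  0.1] w 0.0
```

```bash
python3 -m creep '[[0,1,0,0,0,0,255],[0,2,0,0,0,0,255]]'; python3 -m creep '[[0,1,0,0,0,0,255],[0,2,0,0,0,0,255]]';
```

```text
time: 5.42
tool_pos: [0.5093, -0.3207, 0.1017]
ee_rot: [-1.571, -0.001, 0.092]
wrist_force: [-2.2, 1.0, 7.4]
width: 0.0003
time: 5.68
tool_pos: [0.5094, -0.3208, 0.1016]
ee_rot: [-1.572, -0.002, 0.092]
wrist_force: [-3.8, 2.6, 13.7]
width: 0.0002
```

```bash
python3 -m creep '[[0,0,0,0,0,0,255],[0,-30,0,0,0,0,255],[0,-80,0,0,0,0,255],[0,-130,0,0,0,0,255],[0,-180,0,0,0,0,255]]'; python3 - <<'E'
from h import *
import cv2
st()
for n in ("side","top"):
    s=robot.snapshot(n); 
    im=s["color"][90:260,200:400] if n=="side" else s["color"][130:270,270:420]
    cv2.imwrite(f"pics/{n}3.png",cv2.resize(im,None,fx=3.5,fy=3.5,interpolation=2))
    for k in ("plate_hinge","plate_edge","cover_hinge","cover_edge","carrier","reagent_bottle"):
        r=robot.landmark_of(k,n)
        for d in r[:1]:
            p=np.array(d["point"]); q=p[:2]-O; print(n,k,round(d["p"],2),np.round([q@c,q@v,p[2]],3))
E
```

```text
time: 6.3
tool_pos: [0.509, -0.3203, 0.2797]
ee_rot: [-1.57, 0.0, 0.093]
wrist_force: [-0.3, 0.1, 0.2]
width: 0.0005
t 6.3 u,y,z [0.0058 0.0005 0.2797] F [-0.3  0.1  0.2] w 0.001
side plate_hinge 0.86 [-0.049  0.005  0.1  ]
side plate_edge 0.82 [0.052 0.    0.1  ]
side cover_hinge 0.95 [ 0.065 -0.     0.115]
side cover_edge 0.63 [-0.457  0.006  0.003]
side carrier 0.67 [-0.002  0.001 -0.005]
side reagent_bottle 0.47 [ 0.154  0.032 -0.001]
top plate_hinge 0.91 [-0.052  0.003  0.095]
top plate_edge 0.84 [0.046 0.002 0.106]
top carrier 0.95 [-0.     0.    -0.002]
top reagent_bottle 0.37 [0.148 0.036 0.004]
```

View pics/side3.png

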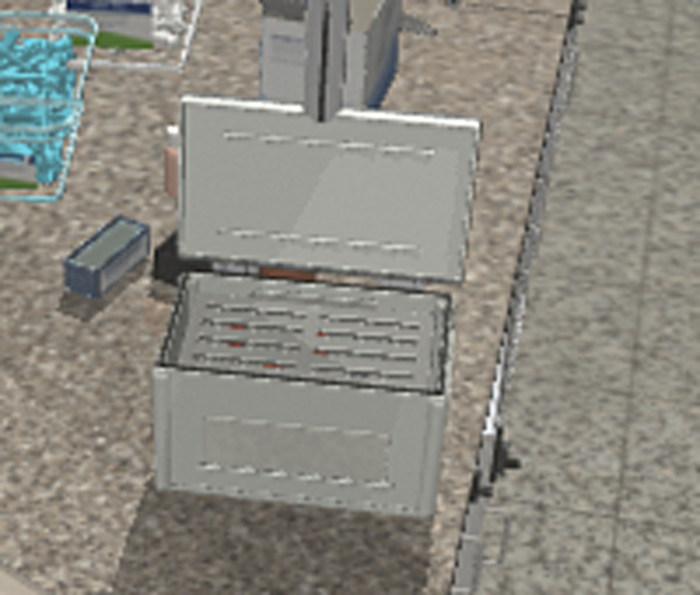

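The picture shows the plate lying flat inside the rim, with its lip near (310,295), and the cover still open. Next I'll go over the cover.

```bash
python3 -m creep '[[0,-10,-20,0,0,0,255],[0,-12,-60,0,0,0,255],[0,-12,-100,0,0,0,255],[0,-12,-132,0,0,0,255],[0,-12,-136,0,0,0,255]]'; python3 -c "
from h import *
st()"
```

```text
time: 7.62
tool_pos: [0.5212, -0.4578, 0.2887]
ee_rot: [-1.569, 0.001, 0.09]
wrist_force: [0.5, 0.2, -0.1]
width: 0.0006
t 7.62 u,y,z [0.1439 0.0007 0.2887] F [ 0.5  0.2 -0.1] w 0.001
```

```bash
python3 -m creep '[[0,30,0,0,0,0,255],[0,60,0,0,0,0,255],[0,72,5,0,0,0,255],[0,72,20,0,0,0,255],[0,72,36,0,0,0,255]]'; python3 -c "
from h import *
st()"
```

```text
time: 8.25
tool_pos: [0.5189, -0.4193, 0.2206]
ee_rot: [-1.573, -0.002, 0.093]
wrist_force: [1.7, -4.1, 4.1]
width: 0.0003
t 8.25 u,y,z [0.1054 0.0017 0.2206] F [ 1.7 -4.1  4.1] w 0.0
```

```bash
python3 -m creep '[[0,0,20,0,0,0,255],[0,-1,38,0,0,0,255],[0,2,59,0,0,0,255],[0,8,78,0,0,0,255]]'; python3 -c "
from h import *
st()"; python3 - <<'E'
from h import *
import cv2
for n in ("side","top"):
    s=robot.snapshot(n); 
    im=s["color"][90:260,200:400] if n=="side" else s["color"][130:270,270:420]
    cv2.imwrite(f"pics/{n}4.png",cv2.resize(im,None,fx=3.5,fy=3.5,interpolation=2))
E
```

```text
time: 8.75
tool_pos: [0.5115, -0.3418, 0.2127]
ee_rot: [-1.574, -0.003, 0.092]
wrist_force: [1.8, -3.6, -0.1]
width: 0.0004
t 8.75 u,y,z [0.0275 0.0011 0.2127] F [ 1.8 -3.6 -0.1] w 0.0
```

View pics/side4.png

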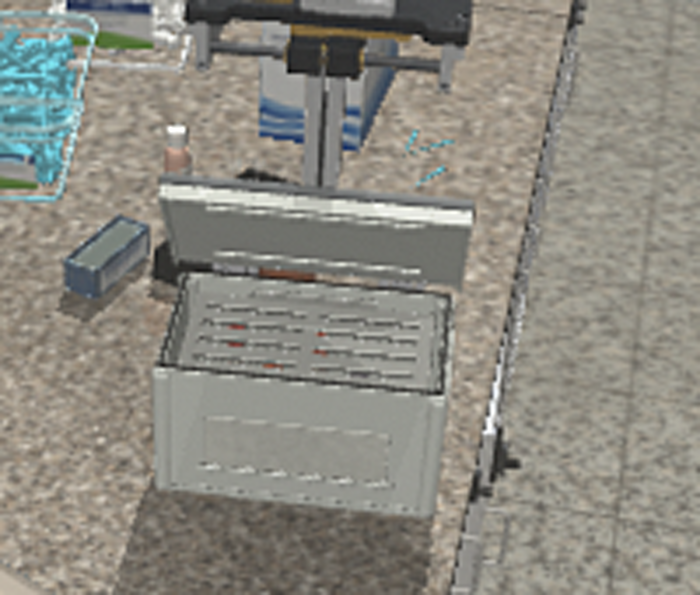

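View pics/top4.png

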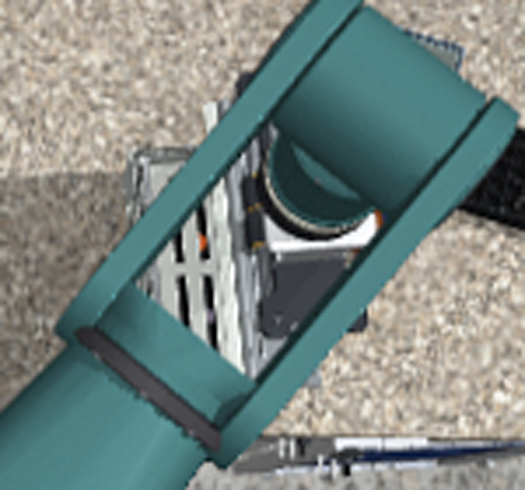

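The cover leans forward evenly, with its top edge around (320,195) and the finger behind it. I'll carry on along the arc.

```bash
python3 -m creep '[[0,12,18,0,0,0,255],[0,27,34,0,0,0,255],[0,45,46,0,0,0,255],[0,64,55,0,0,0,255],[0,76,58,0,0,0,255]]'; python3 -c "
from h import *
st()"
```

```text
time: 9.48
tool_pos: [0.5059, -0.2836, 0.1342]
ee_rot: [-1.569, -0.0, 0.093]
wrist_force: [-0.4, 1.7, 1.9]
width: 0.0007
t 9.47 u,y,z [-0.031   0.0006  0.1342] F [-0.4  1.7  1.9] w 0.001
```

```bash
python3 -m creep '[[0,3,1,0,0,0,255],[0,6,1,0,0,0,255],[0,8,1,0,0,0,255]]'; python3 -m creep '[[0,1,0,0,0,0,255],[0,2,0,0,0,0,255]]'
```

```text
time: 9.85
tool_pos: [0.5059, -0.2841, 0.1268]
ee_rot: [-1.571, -0.0, 0.092]
wrist_force: [-0.3, 1.4, 2.0]
width: 0.0006
time: 10.1
tool_pos: [0.5059, -0.2841, 0.1262]
ee_rot: [-1.572, -0.001, 0.092]
wrist_force: [-2.8, 1.8, 9.1]
width: 0.0003
```

```bash
python3 -m creep '[[0,1,0,0,0,0,255],[0,1,0,0,0,0,255],[0,1,0,0,0,0,255]]'; python3 -m creep '[[0,-20,0,0,0,0,255],[0,-60,0,0,0,0,255],[0,-110,0,0,0,0,255],[0,-150,20,0,0,0,255],[0,-150,60,0,0,0,255]]';python3 -m creep '[[0,0,50,0,0,0,255],[0,0,100,0,0,0,255],[0,0,150,0,0,0,255],[0,0,150,0,0,0,255]]'; python3 - <<'E'
from h import *
import cv2
st()
for n in ("side","top"):
    s=robot.snapshot(n); 
    im=s["color"][90:260,200:400] if n=="side" else s["color"][130:270,270:420]
    cv2.imwrite(f"pics/{n}5.png",cv2.resize(im,None,fx=3.5,fy=3.5,interpolation=2))
    for k in ("cover_hinge","cover_edge","carrier","reagent_bottle","vial","timer"):
        r=robot.landmark_of(k,n)
        for d in r[:1]:
            p=np.array(d["point"]); q=p[:2]-O; print(n,k,round(d["p"],2),np.round([q@c,q@v,p[2]],3),p.round(3))
E
```

```text
time: 10.48
tool_pos: [0.5059, -0.2841, 0.1262]
ee_rot: [-1.572, -0.002, 0.092]
wrist_force: [-2.9, 2.6, 9.0]
width: 0.0005
time: 11.1
tool_pos: [0.5016, -0.2258, 0.2778]
ee_rot: [-1.576, -0.007, 0.089]
wrist_force: [0.2, 0.7, -0.3]
width: 0.0003
time: 11.6
tool_pos: [0.4863, -0.0724, 0.274]
ee_rot: [-1.571, -0.001, 0.097]
wrist_force: [0.2, -0.0, -0.3]
width: 0.0008
t 11.6 u,y,z [-0.2431 -0.0006  0.274 ] F [ 0.2 -0.  -0.3] w 0.001
side cover_hinge 0.94 [0.068 0.002 0.117] [ 0.516 -0.382  0.117]
side cover_edge 0.79 [-0.062  0.003  0.124] [ 0.505 -0.253  0.124]
side carrier 0.72 [-0.002 -0.001 -0.001] [ 0.507 -0.312 -0.001]
side vial 0.77 [-0.329 -0.013 -0.001] [ 0.467  0.013 -0.001]
side timer 0.58 [-0.455  0.008 -0.   ] [ 0.476  0.139 -0.   ]
top cover_hinge 0.91 [0.065 0.002 0.111] [ 0.516 -0.38   0.111]
top cover_edge 0.69 [-0.064  0.004  0.122] [ 0.507 -0.25   0.122]
top carrier 0.58 [ 0.     0.003 -0.002] [ 0.511 -0.315 -0.002]
top reagent_bottle 0.75 [0.152 0.035 0.004] [ 0.556 -0.463  0.004]
top vial 0.61 [-0.328 -0.012 -0.001] [ 0.467  0.011 -0.001]
top timer 0.53 [-0.454  0.004  0.001] [0.473 0.138 0.001]
```

View pics/side5.png

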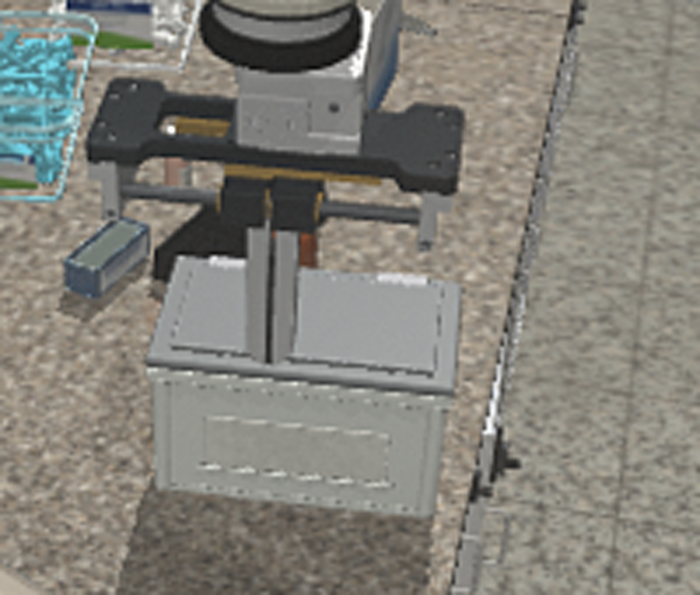

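View pics/top5.png

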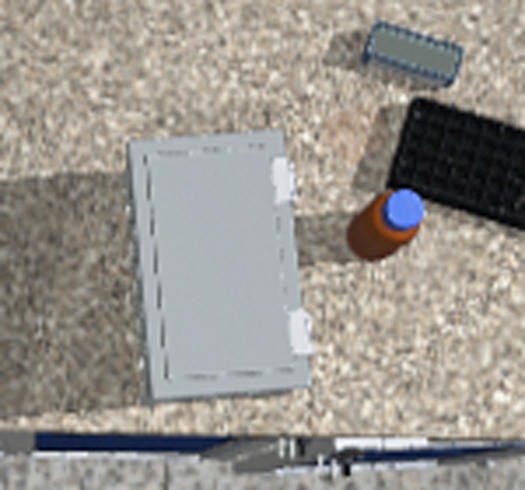

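The cover lies level and square on the carrier in both views, and the bottle is standing where it was. The arm is clear, so I'll hand in.

```bash
python3 -c "
from h import *
st(); print(robot.close_job())"
```

```text
t 12.3 u,y,z [-0.2406 -0.0007  0.2734] F [ 0.6  0.3 -0.1] w 0.001
the job is handed in; nothing more can be done
None
```

I folded the hold-down plate flat and then swung the cover shut, pushing only with the closed fingertips, and handed in at about 12.3 s. No verdict is reported.

- **Plate:** it met a firm stop with the tip at z = 0.1016 m (0.1015 expected for flat), at up to about 14 N. The picture taken before I touched the cover shows it lying flat.
- **Cover:** it met a firm stop with the tip at z = 0.1262 m (0.126 expected for shut), at about 9 N. Both cameras show it level, with its free edge found at z = 0.122–0.124 m (0.123 expected).
- **Carrier and bystanders:** the carrier, vial, bottle and timer were found within about 5 mm of where they started, which is roughly the detection error. The last side picture found no bottle, because the gripper was partly in front of it; the top camera did find it.
- **Tubes:** I couldn't see them directly after closing. The plate and cover both reached their expected heights, so they should be seated.
- **Doubtful detections:** some network results were clearly wrong, such as the bottle or the cover edge reported at the vial or timer. I discarded those.

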